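# Close up the laundry tablet cabinet

### The job

Close up the little cabinet of washing tablets with the fingertips alone: push the pulled-out blue-fronted tray fully home, and only then push the white door completely shut over it from its outside. Do not pinch or pull either of them - keep your fingers off the tablets and off the grey inner side of the door - and leave the bottle, the jar and the mug standing where they are.

Things in the scene. Friction and masses are not known exactly. Their poses are not given: they have to be found in the camera images.
- cabinet: Low light-wood cabinet fixed on the worktop, 220 deep (x) x 210 wide (y) x 140 mm high, boards 12 mm. Origin: centre of its underside. Its open front is the plane x = -110 mm of its own frame and looks along its -x, roughly to the robot; its yaw varies. The top board is set back 15 mm from that plane.
- tray (a joint): Pull-out of the tray, m: 0 is fully home against its stop, grows as it stands out of the cabinet's front (along the cabinet's -x), up to 0.12. Slides with about 1.5 N of friction and stays where left. Right behind the front panel it is filled by a block of green, white and blue tablets, 126 wide, top 103 mm above the worktop (not to be touched).
- tray_front (a point): Point on the outer face of the tray's blue front panel, midway along it, 105 mm above the worktop (plain, upright, no handle, 140 wide, 12 thick, from 14 to 122 mm above the worktop). It looks along the cabinet's -x; home, it is flush with the cabinet's front plane. The point lies 15 mm to the -y side of the cabinet's middle and moves with the tray.
- door (a joint): Angle of the door, rad: 0 is shut flat over the cabinet's front, grows as it opens towards the robot, up to 1.9; at 1.57 it stands straight out along the cabinet's -x. A stiff hinge (about 0.08 N m): it stays where left. Its inner side (facing the tray when shut) is a grey lining, not to be touched; its outer side is white.
- door_hinge (a point): Point on the door's upright hinge axis, at the left (+y) edge of the cabinet's front (cabinet frame x = -110, y = +105 mm), 70 mm above the worktop. Its axes turn with the door: -y runs from the hinge to the free edge, -x is outward. The door is a plain white panel without handle, 205 wide, outer face 16 mm from the hinge plane, from 4 to 136 mm above the worktop.
- door_outside (a point): Point on the door's white outer face, 140 mm from the hinge axis, 120 mm above the worktop, 16 mm below the top edge: only near that edge do the fingertips alone meet the door; lower, the gripper behind the fingers meets it too. Axes as door_hinge (-x points out of the face). Moves with the door; a small flat wood-coloured strip marks the outer face near the free edge.
- bottle: Loose white bottle with blue label and orange cap, diameter 62, 170 mm tall, standing beside the cabinet. Origin: centre of its underside.
- jar: Loose green glass jar with steel lid, diameter 70, 100 mm tall, standing beside the cabinet. Origin: centre of its underside.
- mug: Loose blue mug, rim diameter 76, 90 mm tall, handle at its own +y, standing beside the cabinet. Origin: centre of its underside.
Not all that is in view belongs to the job. Leave any yellow look-alike of the jar alone.

How it is judged:
By the outcome, as a careful person would: the job done as asked, in the order asked, and still so for the second after the job is handed in, with the robot touching nothing.
It also fails if it takes over 58 s, if anything falls off the work surface, if the arm or the gripper's body presses on something with over 40 N, if the wrist force passes 120 N, or if a joint passes its speed limit or range.

### The arm

A 6-joint arm with a two-finger parallel gripper is mounted at the origin on the work surface. World frame = base frame: x ahead of the robot, y to its left, z up, the work surface at z = 0. Lengths are in mm, angles in rad, forces in N, time in s.
With the tool pointing down it reaches from about 400 to 925 mm from the base axis. Payload 12.5 kg.
Tool frame: the origin (TCP) lies midway between the tips of the shut fingers; the grasp point (between the pads) lies 19 mm behind it; z points along the fingers, y is the line along which they close (so a half turn about z gives the same grasp; the last joint's range is limited). The gripper opens to 95 mm and grips with 3 to 60 N. Pads are 20 mm wide; open, the fingers measure 119 mm over their backs; the gripper's body (75 mm by 180 mm) begins 59 mm behind the grasp point.
Start: joints at [-1.388, 0.491, 1.559, -0, 1.092, -0.106], TCP at [178.024, -599.128, 214.661] pointing down, gripper open.
Joint ranges: [-3.1, 3.1], [-0.84, 2.19], [0.05, 2.79], [-1.13, 4.28], [0.06, 2.93], [-2.69, 2.69]. Speed limits (rad/s): [2.22, 2.22, 2.79, 3.14, 3.14, 3.14].

### API

Orientations are given as [roll, pitch, yaw] about the fixed x, y, z axes, in that order (R = Rz(yaw) Ry(pitch) Rx(roll)).
In Python, from cell import env gives the robot as it stands.
- The arm moves only by the tool carry_out, never from a script. Its argument "series" is a list of rows, each a list of 4 numbers: the shift along the world's x, y, z normalised to -1 to 1, where 1 is 5 cm, then the turn about the world's z normalised to -1 to 1, where 1 is 6 degrees. In form: [[x, y, z, turn], ...]. A call has exactly 5 rows; each row shifts and turns the commanded pose from where the row before left it; what a row does not reach is not made up. A row lasts 1/10 s, in which the tool goes at most 50 mm and 8.59 degrees, less where a joint would pass 70% of its speed; a pose out of reach is approached as far as the arm can. A call with a number of a shift or a turn outside -1 to 1 is refused whole. A call with a gripper value outside its range is refused whole. "fingers" is the closure, from -1 (fully open) to 1 (shut), set as the call begins (left out, the last holds). The fingers move at their own pace and stop on an object; the grip force is fixed at half the most. Time passes only in rows, so rows that do not move let the fingers close, or fill a call up. It gives the time, the measured TCP pose, the force, the opening and the grip force at its end, in the units of the state.
- env.state(): the state, without advancing time (a new reading comes with each control period).
- env.read_camera(name): name is "scene" or "side" or "wrist"; returns the picture (400x640x3 uint8, red, green, blue); there is no depth.
- env.calibration(name): a dict with "K" (3x3 intrinsics, pixels), "dist" ([k1, k2, p1, p2, k3] as OpenCV has them; the pictures are not rectified), "pose" (4x4, takes a point from camera to world coordinates). Camera axes: x right, y down, z forward; pixel columns grow to the right and rows downward; lengths in mm; the calibration is good to about 2 mm. A picture is of the moment at which its call begins: read the wrist's pose just before it. calibration takes no time and is no camera call; for the wrist camera it gives the pose at the moment of the call.
- env.job_done(): hands the job in; it is judged then, once.
Trained networks look in the newest picture that a camera, given by its name, has taken for a name from the list of things; names that differ only in an ending like _2 or _b are one class to them, and where a whole thing is asked for, a point or a joint stands for the part that bears it (a point fixed in the world has none). Each returns a list of dicts, best first, with "conf" (0 to 1); they miss things now and then, are a little off and sometimes report something else, mostly with a low value. They report only what shows in the picture. A call takes as long as a camera call. They do not tell look-alikes from the thing itself.
- env.look_for(camera, label): "position" ([row, column] as shares, 0 to 1, of the picture: columns of its width, rows of its height, amid what is visible of it).
The state is a dict: "t": time; "joints": joint angles; "qvel": joint speeds; "tau": joint torques, N m; "eef_pos": TCP position; "tcp_rot": TCP orientation; "ft_force": force on the tool from outside, world axes, zero at the start; "moment": the same for the moment, N m; "opening": opening from 0.0 (shut) to 1.0 (fully open); "grip_force": force on a finger pad.
Only numpy, scipy, OpenCV 4.12 (cv2) and the standard library are available. Lean on these libraries where they do the work, as an engineer would, in place of code of your own. Each camera call takes 0.05 s, during which the arm holds its last target. There are 200 camera calls.

## Working session

There is one attempt and no reset: what is moved stays moved. The work goes in short steps, Python scripts to look and compute and a tool call to move; the robot and the scene stay as the last step left them, time stands still between calls to the robot, and variables do not carry over. Pictures are saved under pics/ and viewed, at most 10 in all, crops included, and the job is handed in when it is done.

Besides the shell and the picture viewer there is one more tool, called as name([rows], argument=value, ...), one row to a line, values as JSON. carry_out: Moves the arm, as the interface text tells. Its arguments: {"type":"object","properties":{"series":{"type":"array","items":{"type":"array","items":{"type":"number","minimum":-1,"maximum":1}}},"fingers":{"type":"number"}},"required":["series"]}

```bash
mkdir -p pics; cat > h.py <<'E'
import numpy as np, cv2
from cell import env
def ray(cam,px):
    c=env.calibration(cam);K=np.array(c["K"],float);T=np.array(c["pose"],float)
    u=cv2.undistortPoints(np.array([[px]],float),K,np.array(c["dist"],float))[0,0]
    return T[:3,3],T[:3,:3]@np.array([u[0],u[1],1.])
def at_z(cam,px,z):
    o,d=ray(cam,px);return o+d*(z-o[2])/d[2]
def tri(p1,p2):
    (a,d),(b,e)=p1,p2;s=np.linalg.lstsq(np.c_[d,-e],b-a,rcond=None)[0]
    x,y=a+s[0]*d,b+s[1]*e;return (x+y)/2,np.linalg.norm(x-y)
def proj(cam,P):
    c=env.calibration(cam);T=np.linalg.inv(np.array(c["pose"],float))
    return cv2.projectPoints(np.array(P,float).reshape(-1,3),cv2.Rodrigues(T[:3,:3])[0],T[:3,3],np.array(c["K"],float),np.array(c["dist"],float))[0][:,0]
E
python3 - <<'E'
from h import *
for c in ("scene","side"):
    im=env.read_camera(c);cv2.imwrite(f"pics/{c}0.png",im[:,:,::-1])
    print(c,np.round(env.calibration(c)["pose"],2).tolist())
    for l in ("cabinet","tray_front","door_hinge","door_outside","door","bottle","jar","mug"):
        print(l,[(round(r["conf"],2),round(r["position"][1]*640),round(r["position"][0]*400)) for r in env.look_for(c,l)][:3])
print(env.state())
E
```

```text
scene [[-0.42, 0.78, -0.45, 1053.7], [0.91, 0.37, -0.21, 207.08], [0.0, -0.5, -0.87, 996.86], [0.0, 0.0, 0.0, 1.0]]
cabinet [(0.85, 263, 232)]
tray_front [(0.6, 292, 192), (0.18, 350, 211)]
door_hinge [(0.63, 354, 212)]
door_outside [(0.79, 353, 210)]
door [(0.6, 353, 212), (0.32, 265, 231)]
bottle [(0.97, 222, 168)]
jar [(0.93, 404, 255), (0.86, 347, 280), (0.6, 453, 270)]
mug [(0.58, 261, 129)]
side [[-0.96, -0.21, 0.19, 372.02], [-0.28, 0.66, -0.7, 858.12], [0.02, -0.72, -0.69, 930.15], [0.0, 0.0, 0.0, 1.0]]
cabinet [(0.84, 297, 179)]
tray_front [(0.85, 325, 181), (0.55, 326, 224)]
door_hinge [(0.67, 326, 221)]
door_outside [(0.76, 327, 223), (0.18, 326, 176)]
door [(0.66, 326, 221), (0.52, 297, 178)]
bottle [(0.68, 349, 143)]
jar [(0.76, 280, 306), (0.58, 262, 228), (0.56, 285, 264)]
mug [(0.72, 395, 164)]
{'t': 0.9, 'joints': array([-1.38755152e+00,  4.90880824e-01,  1.55892252e+00,  1.29223632e-05,
        1.09167092e+00, -1.05603140e-01]), 'qvel': array([-1.13059247e-03, -5.53396758e-04,  4.91708110e-04,  9.21925648e-05,
       -6.34958844e-04,  1.25272671e-04]), 'tau': array([-1.60063519e-03, -6.12460327e+01, -2.58428425e+01,  6.91966829e-02,
        4.45709378e-02,  1.08120084e-06]), 'eef_pos': array([ 178.05554318, -599.11504583,  214.66509604]), 'tcp_rot': array([3.14147371e+00, 1.07509099e-06, 2.88841991e-01]), 'ft_force': array([-0.46793036, -0.33584722,  0.07132486]), 'moment': array([-0.02592253, -0.02769548,  0.01784715]), 'grip_force': 0.0, 'opening': 0.9992549650961375}
```

View pics/scene0.png

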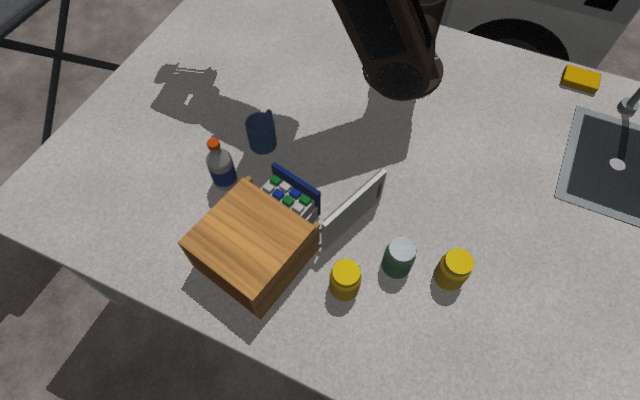

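View pics/side0.png

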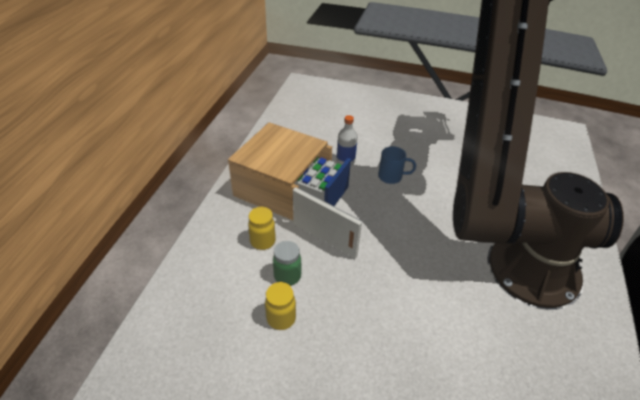

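The scene picture shows the cabinet at (250,245), the blue front at (295,185) and the door at (355,205) with its strip at (380,187). The side picture shows the front at (338,183), the door at (327,225) and its strip at (351,239).

Possible mix-ups:
- **Front:** the blue front (295,185) could be taken for the mug (261,130).
- **Door:** the white outer face carries the strip and faces the side camera. The grey lining faces the tray.
- **Jar:** the green jar is at (399,257). The yellow look-alikes are at (346,279) and (453,269).

One crop of each camera will give the corners.

```bash
python3 - <<'E'
import cv2
a=cv2.imread("pics/scene0.png")[120:320,170:430];cv2.imwrite("pics/c1.png",cv2.resize(a,None,fx=3,fy=3,interpolation=cv2.INTER_CUBIC))
a=cv2.imread("pics/side0.png")[105:295,220:430];cv2.imwrite("pics/c2.png",cv2.resize(a,None,fx=3,fy=3,interpolation=cv2.INTER_CUBIC))
E
```

```text
(no output)
```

View pics/c1.png

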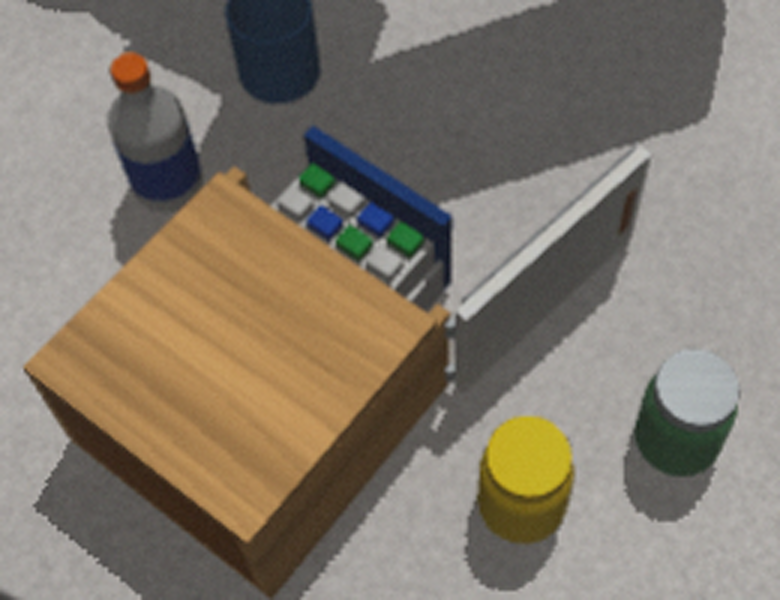

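View pics/c2.png

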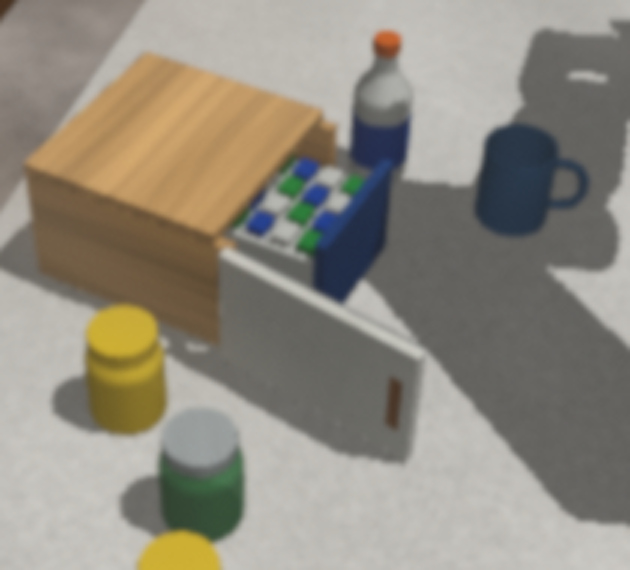

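```bash
cat >> h.py <<'E'
def Rz(a): return np.array([[np.cos(a),-np.sin(a),0],[np.sin(a),np.cos(a),0],[0,0,1.]])
def cab(p,v): return np.array([p[0],p[1],0])+Rz(p[2])@np.array(v,float)
def tray(p,v): return cab(p,np.array(v,float)-[p[3],0,0])
def door(p,v): return cab(p,np.array([-110,105,0])+Rz(-p[4])@np.array(v,float))
E
cat > fit.py <<'E'
from h import *
from scipy.optimize import least_squares
obs=[("scene",cab,(110,105,140),(250,543)),("scene",cab,(110,-105,140),(25,370)),("scene",cab,(-95,-105,140),(222,176)),("scene",cab,(-95,105,140),(435,322)),
("scene",tray,(-110,-85,122),(311,128)),("scene",tray,(-110,55,122),(451,216)),("scene",door,(-16,-205,136),(650,153)),("scene",door,(-16,0,136),(463,318)),
("side",cab,(110,-105,140),(148,53)),("side",cab,(110,105,140),(27,165)),("side",cab,(-95,105,140),(215,237)),("side",cab,(-95,-105,140),(322,108)),
("side",tray,(-110,-85,122),(392,163)),("side",door,(-16,-205,136),(423,357)),("side",door,(-16,-205,4),(407,463)),("side",door,(-16,0,136),(220,253))]
def px(c,q): q=np.array(q)/3; return q+([170,120] if c=="scene" else [220,105])
f=lambda p:np.concatenate([proj(c,g(p,v))[0]-px(c,q) for c,g,v,q in obs])
s=least_squares(f,[650,-100,0,60,1.4],x_scale=[100,100,.5,50,.5],loss="soft_l1")
p=s.x;print(np.round(p,3).tolist());print(np.round(f(p).reshape(-1,2),1).tolist())
np.save("p.npy",p)
print("front pt",tray(p,(-110,-15,105)),"door_out",door(p,(-16,-140,120)),"hinge",cab(p,(-110,105,70)),"free",door(p,(-16,-205,136)),door(p,(0,-205,136)))
for l,a,b,z in (("bottle",(130/3+170,70/3+120),(387/3+220,42/3+105),165),("mug",(272/3+170,5/3+120),(520/3+220,140/3+105),88),("jar",(698/3+170,388/3+120),(202/3+220,437/3+105),100),("yellow",(527/3+170,457/3+120),(122/3+220,330/3+105),100)):
    print(l,np.round(tri(ray("scene",a),ray("side",b))[0]))
E
python3 fit.py
```

```text
[740.969, -100.39, -0.205, 66.602, 1.698]
[[0.3, -0.6], [-0.6, -1.5], [-0.7, -2.5], [1.5, -1.9], [-0.1, -1.2], [0.2, -0.3], [0.1, -1.8], [1.6, -0.1], [-2.0, -0.6], [-2.5, -0.4], [-1.2, -0.5], [-0.3, 0.6], [-1.5, -0.6], [-1.3, 0.2], [-0.3, -0.4], [-1.6, 0.6]]
front pt [565.0126745 -79.1127125 105.       ] door_out [527.53582009  85.60952281 120.        ] hinge [654.65558112  24.81012844  70.        ] free [466.09236745 106.81570419 136.        ] [460.87238435  91.691162   136.        ]
bottle [ 587. -283.  162.]
mug [ 438. -248.   98.]
jar [619. 207.  95.]
yellow [722. 115.  95.]
```

carry_out([
  [0.45,0.7,0,-0.32],
  [0.45,0.7,0,-0.32],
  [0.45,0.7,0,-0.32],
  [0.45,0.7,0,-0.32],
  [0.45,0.7,0,-0.32],
], fingers=1)

```text
t: 1.4
eef_pos: [291.2, -422.7, 214.8]
tcp_rot: [3.141, -0.0, 0.12]
ft_force: [0.1, -0.9, 0.1]
opening: 0.637
grip_force: 0.0
```

carry_out([
  [0.45,0.7,0,-0.32],
  [0.45,0.7,0,-0.32],
  [0.45,0.7,0,-0.32],
  [0.45,0.7,0,-0.32],
  [0.45,0.7,0,-0.32],
])

```text
t: 1.9
eef_pos: [403.7, -247.7, 214.9]
tcp_rot: [3.141, -0.0, -0.048]
ft_force: [1.1, -0.8, -0.1]
opening: 0.218
grip_force: 0.0
```

carry_out([
  [0.45,0.7,0,-0.32],
  [0.45,0.7,0,-0.32],
  [0.45,0.7,0,-0.32],
  [0.45,0.7,0,-0.32],
  [0,0,0,0],
])

```text
t: 2.4
eef_pos: [494.8, -105.9, 214.7]
tcp_rot: [-3.141, -0.001, -0.177]
ft_force: [-0.3, -0.8, -0.1]
opening: 0.005
grip_force: 0.0
```

carry_out([
  [0.1,0.4,0,-0.27],
  [0.1,0.38,-0.2,0],
  [0,0,-0.7,0],
  [0,0,-0.7,0],
  [0,0,-0.6,0],
])

```text
t: 2.9
eef_pos: [502.6, -70.5, 103.4]
tcp_rot: [3.141, -0.0, -0.208]
ft_force: [0.6, -0.1, -0.8]
opening: 0.003
grip_force: 0.0
```

```bash
python3 - <<'E'
from h import *
im=env.read_camera("wrist");a=env.read_camera("scene")
cv2.imwrite("pics/w1.png",np.hstack([cv2.resize(im,(400,250)),cv2.resize(a[100:300,170:490],(400,250))])[:,:,::-1])
s=env.state();print(s["eef_pos"],s["tcp_rot"])
p=np.load("p.npy");print((s["eef_pos"]-tray(p,(-110,-15,105)))@Rz(p[2]))
E
```

```text
[501.25511185 -70.21882963 101.94655336] [-3.14141364  0.00582376 -0.20876309]
[-64.2327334   -4.27596857  -3.05344664]
```

View pics/w1.png

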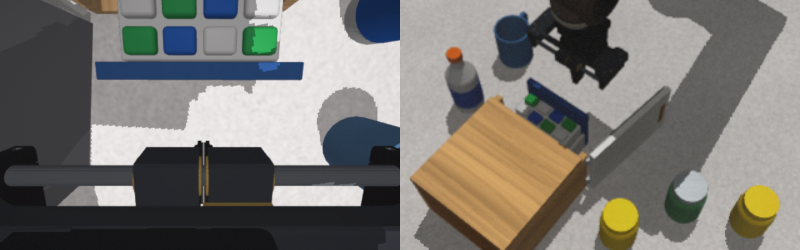

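The wrist view shows the blue panel (200,70) straight ahead, parallel to the shut fingers (203,150). The door lining is well to the left.

carry_out([
  [0.35,-0.073,0,0],
  [0.35,-0.073,0,0],
  [0.2,-0.04,0,0],
  [0.2,-0.04,0,0],
  [0.2,-0.04,0,0],
])

```text
t: 3.5
eef_pos: [568.3, -83.7, 105.4]
tcp_rot: [3.141, 0.0, -0.209]
ft_force: [-2.5, -0.8, 1.3]
opening: 0.005
grip_force: 0.9
```

carry_out([
  [0.2,-0.04,0,0],
  [0.2,-0.04,0,0],
  [0.2,-0.04,0,0],
  [0.2,-0.04,0,0],
  [0.16,-0.033,0,0],
])

```text
t: 4.0
eef_pos: [616.9, -93.3, 104.6]
tcp_rot: [3.141, 0.0, -0.209]
ft_force: [-1.7, -0.9, 1.0]
opening: 0.005
grip_force: 0.9
```

carry_out([
  [0.04,-0.008,0,0],
  [0.04,-0.008,0,0],
  [0.04,-0.008,0,0],
  [0,0,0,0],
  [0,0,0,0],
])

```text
t: 4.5
eef_pos: [618.8, -93.6, 104.5]
tcp_rot: [3.141, 0.008, -0.208]
ft_force: [-17.4, 1.4, 10.6]
opening: 0.001
grip_force: 8.6
```

Tray is home: the force rose to 17 N at the expected position. Backing off and lifting.

carry_out([
  [-0.2,0.04,0,0],
  [-0.5,0.1,0,0],
  [-0.5,0.1,0,0],
  [0,0,0.9,0.5],
  [0,0,0.9,1],
])

```text
t: 5.0
eef_pos: [561.0, -81.9, 195.2]
tcp_rot: [-3.141, 0.002, -0.049]
ft_force: [1.2, -0.5, 0.1]
opening: 0.007
grip_force: 0.0
```

carry_out([
  [0,0,0.6,1],
  [0,0.5,0,1],
  [0,0.9,0,1],
  [0,0.9,0,1],
  [0,0.9,0,1],
])

```text
t: 5.5
eef_pos: [561.8, 79.3, 224.8]
tcp_rot: [3.141, -0.001, 0.476]
ft_force: [1.0, -0.0, -0.9]
opening: 0.004
grip_force: 0.0
```

carry_out([
  [0,0.9,0,1],
  [0,0.4,0,1],
  [0,0,0,1],
  [0,0,0,1],
  [0,0,0,1],
])

```text
t: 6.0
eef_pos: [561.9, 143.2, 224.6]
tcp_rot: [3.141, -0.001, 1.001]
ft_force: [-0.1, -0.3, 0.0]
opening: 0.003
grip_force: 0.0
```

```bash
python3 - <<'E'
from h import *
s=env.state();print(s["eef_pos"],s["tcp_rot"],s["joints"])
p=np.load("p.npy")
print(np.round(proj("scene",[tray([*p[:3],0,0],(-110,y,122)) for y in(-85,55)])))
im=env.read_camera("side");a=env.read_camera("scene")
cv2.imwrite("pics/s2.png",np.hstack([cv2.resize(im[100:300,200:440],(390,325)),cv2.resize(a[110:310,180:420],(390,325))])[:,:,::-1])
E
```

```text
[561.88075772 143.21783928 224.62103316] [ 3.14102334e+00 -6.36531341e-04  1.00069111e+00] [1.35624432e-01 4.16231602e-01 1.66058813e+00 1.31807166e-04
 1.06392675e+00 7.05665890e-01]
[[255. 180.]
 [303. 212.]]
```

View pics/s2.png

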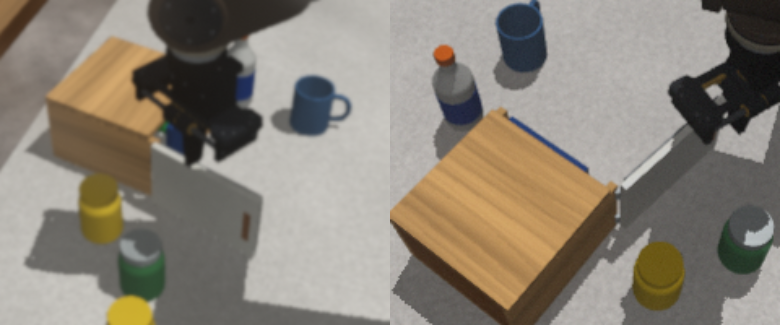

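The picture shows the tray flush (panel line at the cabinet front, right half, (508,118)–(588,170)), with everything else standing. Next I go down outside the door.

carry_out([
  [-0.2,-0.15,0,1],
  [-0.2,-0.15,0,1],
  [0,0,-0.7,0.3],
  [0,0,-0.7,0],
  [0,0,-0.7,0],
])

```text
t: 6.6
eef_pos: [542.0, 127.7, 118.9]
tcp_rot: [3.14, -0.001, 1.233]
ft_force: [0.5, 0.2, -0.5]
opening: 0.003
grip_force: 0.0
```

```bash
python3 - <<'E'
from h import *
p=np.load("p.npy")
s=env.state();print(s["eef_pos"],s["tcp_rot"])
v=(s["eef_pos"]-door(p,(0,0,0)))@Rz(p[2]-p[4]);print("door frame",v)
last=s["eef_pos"]
for th in np.append(np.arange(1.7,0,-.1),0):
    q=p.copy();q[4]=th;w=door(q,(-26,-140,116));print(round(th,2),np.round(w[:2]),np.round((w-last)[:2]/50,2).tolist());last=w
E
```

```text
[542.0381831  127.65537951 118.89424233] [ 3.14000254e+00 -8.34938276e-04  1.23279185e+00]
door frame [ -60.47665146 -140.00856628  118.89424233]
1.7 [531.  95.] [-0.22, -0.65]
1.6 [525.  83.] [-0.13, -0.25]
1.5 [519.  69.] [-0.1, -0.27]
1.4 [516.  56.] [-0.08, -0.27]
1.3 [513.  42.] [-0.05, -0.28]
1.2 [512.  27.] [-0.02, -0.28]
1.1 [513.  13.] [0.01, -0.28]
1.0 [515.  -1.] [0.04, -0.28]
0.9 [518. -15.] [0.07, -0.28]
0.8 [523. -28.] [0.09, -0.27]
0.7 [528. -41.] [0.12, -0.26]
0.6 [536. -53.] [0.14, -0.25]
0.5 [544. -65.] [0.17, -0.23]
0.4 [554. -76.] [0.19, -0.21]
0.3 [564. -85.] [0.21, -0.19]
0.2 [576. -94.] [0.23, -0.17]
0.1 [ 588. -101.] [0.24, -0.15]
0.0 [ 601. -107.] [0.26, -0.12]
```

carry_out([
  [-0.11,-0.33,-0.06,0],
  [-0.11,-0.32,0,0],
  [-0.07,-0.12,0,0.5],
  [-0.06,-0.13,0,0.5],
  [-0.1,-0.27,0,0.95],
])

```text
t: 7.1
eef_pos: [519.9, 68.2, 118.6]
tcp_rot: [3.139, -0.001, 1.441]
ft_force: [0.3, 1.2, -0.8]
opening: 0.003
grip_force: 0.4
```

carry_out([
  [-0.08,-0.27,0,0.95],
  [-0.05,-0.28,0,0.95],
  [-0.02,-0.28,0,0.95],
  [0.01,-0.28,0,0.95],
  [0.04,-0.28,0,0.95],
])

```text
t: 7.6
eef_pos: [514.5, -1.9, 118.7]
tcp_rot: [3.139, 0.001, 1.94]
ft_force: [0.3, 0.2, -0.5]
opening: 0.005
grip_force: 0.4
```

carry_out([
  [0.07,-0.28,0,0.95],
  [0.09,-0.27,0,0.95],
  [0.12,-0.26,0,0.95],
  [0.14,-0.25,0,0.95],
  [0.17,-0.23,0,0.95],
])

```text
t: 8.1
eef_pos: [544.0, -66.6, 118.8]
tcp_rot: [3.14, 0.002, 2.437]
ft_force: [0.1, 1.4, -0.1]
opening: 0.005
grip_force: 0.4
```

carry_out([
  [0.19,-0.21,0,0.95],
  [0.21,-0.19,0,0.95],
  [0.23,-0.17,0,0.95],
  [0.12,-0.08,0,0.5],
  [0,0,0,0],
])

```text
t: 8.6
eef_pos: [582.1, -99.0, 118.6]
tcp_rot: [3.141, 0.003, 2.785]
ft_force: [-0.5, 0.5, 0.4]
opening: 0.006
grip_force: 0.0
```

```bash
python3 - <<'E'
from h import *
p=np.load("p.npy");s=env.state();print(s["eef_pos"],s["tcp_rot"],s["ft_force"])
print((s["eef_pos"]-cab(p,(-110,105,0)))@Rz(p[2]))
im=env.read_camera("scene");b=env.read_camera("side")
cv2.imwrite("pics/s3.png",np.hstack([cv2.resize(im[110:310,180:420],(390,325)),cv2.resize(b[100:300,200:440],(390,325))])[:,:,::-1])
E
```

```text
[582.08308925 -99.03261762 118.56461939] [3.14131317 0.00318338 2.78453042] [-0.49976947  0.45506578  0.44768811]
[ -45.83267626 -136.02631405  118.56461939]
```

View pics/s3.png

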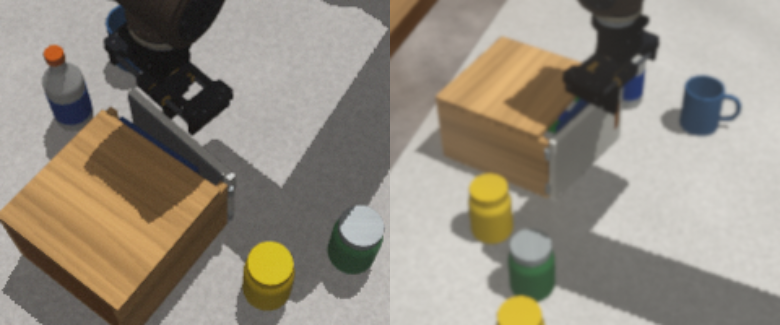

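The door is nearly shut (left half, (180,135)), pushed at its top edge, with only a small gap left. I finish slowly until the force rises.

carry_out([
  [0.12,-0.07,0,0.5],
  [0.08,-0.03,0,0.4],
  [0.08,-0.03,0,0.4],
  [0.04,-0.015,0,0],
  [0.04,-0.01,0,0],
])

```text
t: 9.2
eef_pos: [599.3, -105.1, 117.2]
tcp_rot: [3.142, 0.0, 2.92]
ft_force: [-1.3, -0.1, 0.6]
opening: 0.006
grip_force: 0.4
```

carry_out([
  [0.04,-0.008,0,0],
  [0.04,-0.008,0,0],
  [0.03,-0.006,0,0],
  [0,0,0,0],
  [0,0,0,0],
])

```text
t: 9.7
eef_pos: [600.1, -105.2, 117.0]
tcp_rot: [-3.141, -0.011, 2.922]
ft_force: [-27.8, 1.4, 19.1]
opening: 0.006
grip_force: 13.7
```

Firm stop at x = 600, where a fully shut door was expected (601). Backing straight off.

carry_out([
  [-0.2,0.04,0,0],
  [-0.5,0.1,0,0],
  [-0.5,0.1,0,0],
  [-0.5,0.1,0.5,0],
  [0,0,0.8,0],
])

```text
t: 10.2
eef_pos: [516.4, -88.1, 180.7]
tcp_rot: [3.141, -0.006, 2.921]
ft_force: [0.2, -0.3, 0.7]
opening: 0.011
grip_force: 0.0
```

carry_out([
  [-0.5,0.1,0.8,0],
  [-0.3,0,0.5,0],
  [0,0,0,0],
  [0,0,0,0],
  [0,0,0,0],
])

```text
t: 10.7
eef_pos: [480.1, -84.1, 245.6]
tcp_rot: [3.141, -0.001, 2.922]
ft_force: [-0.1, -0.7, -0.8]
opening: 0.005
grip_force: 0.0
```

```bash
python3 - <<'E'
from h import *
print(env.state()["eef_pos"])
im=env.read_camera("scene");b=env.read_camera("side")
cv2.imwrite("pics/s4.png",np.hstack([cv2.resize(im[110:310,180:420],(390,325)),cv2.resize(b[100:300,200:440],(390,325))])[:,:,::-1])
E
```

```text
[480.07146326 -84.09445407 245.6215159 ]
```

View pics/s4.png

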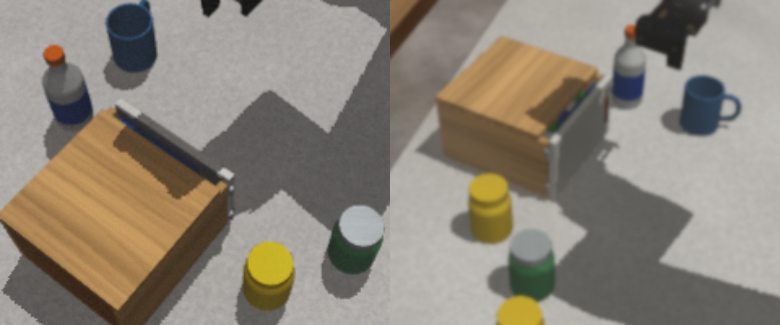

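```bash
python3 - <<'E'
from h import *
p=np.load("p.npy")
for th in (0,.06):
    q=[*p[:3],0,th];P=[door(q,(x,y,136)) for x,y in((-16,-205),(-16,0),(0,-205))]
    print(th,np.round((proj("scene",P)-[180,110])*1.625,1).tolist(),np.round((proj("side",P)-[200,100])*1.625+[390,0],1).tolist())
im=cv2.imread("pics/s4.png")[80:200,90:250];cv2.imwrite("pics/s5.png",cv2.resize(im,None,fx=4,fy=4))
E
```

```text
0 [[120.4, 96.2], [235.6, 172.3], [113.0, 103.7]] [[610.7, 76.0], [553.9, 143.9], [602.6, 73.3]]
0.06 [[126.7, 91.0], [236.2, 172.7], [118.9, 98.0]] [[616.6, 78.4], [553.6, 144.3], [608.7, 75.4]]
```

View pics/s5.png

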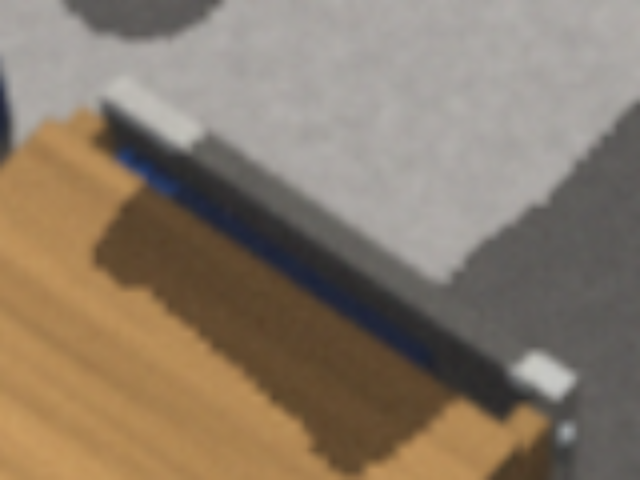

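The enlarged crop shows the door's free outer corner at (121,99) and the hinge corner at (234,175) in the previous picture. Both match the fully shut prediction with the same small offset. Tray, bottle, jar and mug are in place.

```bash
python3 -c "
from cell import env
print(env.job_done())"
```

```text
the job is handed in; nothing more can be done
None
```

I pushed the tray home and then the door shut with the fingertips, left the bottle, jar and mug where they stood, and handed the job in after about 11 s of robot time.

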